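# Check the spring of the kitchen scale

### The arm

A 6-joint arm with a two-finger parallel gripper is mounted at the origin on the work surface. World frame = base frame: x ahead of the robot, y to its left, z up, the work surface at z = 0. Lengths are in m, angles in degrees, forces in N, time in s.
With the tool pointing down it reaches from about 0.3 to 1 m from the base axis. Payload 5.1 kg.
Tool frame: the origin (TCP) lies between the finger pads, 19 mm behind the fingertips; this is the grasp point; z points along the fingers, y is the line along which they close (so a half turn about z gives the same grasp; the last joint's range is limited). The gripper opens to 95 mm and grips with 3 to 60 N. Pads are 20 mm wide; open, the fingers measure 119 mm over their backs; the gripper's body (75 mm by 180 mm) begins 59 mm behind the grasp point.
Start: joints at [-81.853, 7.093, 94.555, -0, 78.352, -4.733], TCP at [0.145, -0.634, 0.233] pointing down, gripper open.
Joint ranges: [-149.61, 149.61], [-58.7, 133.49], [1.44, 155.28], [-77.14, 257.14], [18.33, 153.61], [-166.67, 166.67]. Speed limits (degrees/s): [147.25, 147.25, 180, 180, 180, 180].

### API

Orientations are given as a 3x3 rotation matrix whose columns are the frame's x, y, z axes.
In Python, from rig import arm gives the robot as it stands.
- The arm moves only by the tool shift_gripper, called after "Request:" as name(argument=value, ...) on one line, values as JSON. Schema: {"type":"object","properties":{"plan":{"type":"array","items":{"type":"object","properties":{"pos":{"type":"array","items":{"type":"number"},"minItems":3,"maxItems":3},"turn_vec":{"type":"array","items":{"type":"number"},"minItems":3,"maxItems":3}},"additionalProperties":false},"minItems":1,"maxItems":10},"finger_gap":{"type":"number"},"squeeze":{"type":"number"},"only":{"type":"string"},"quiet":{"type":"boolean"},"lines":{"type":"string"}},"required":["plan"],"additionalProperties":false}. plan is a list of rows, 1 to 10 of them, each an object with the fields pos (a list: dx, dy, dz in a scale on which 1.0 is 750 mm), turn_vec (a list: a rotation vector rx, ry, rz in normalised numbers (1 is 90 degrees)); a field left out counts as zero; each row is the pose to reach, as a shift and turn from the pose commanded when the call began, along the tool's axes at that moment; what a row does not reach only later rows make up. A row lasts 1/8 s, in which the tool goes at most 0.0625 m and 10.7 degrees, less where a joint would pass 70% of its speed; a pose out of reach is approached as far as the arm can. finger_gap is the finger opening in m, set as the call begins (left out keeps the last). The fingers move at their own pace and stop on an object; squeeze is the grip in N (left out, the last holds). Time passes only in rows, so rows that do not move let the fingers close. The tool returns the time, the measured TCP pose, the force, the opening and the grip force at its end. only (a regular expression) keeps the lines of the reply that match it, lines (a string "A,B") keeps lines A to B, and quiet returns only ok. No shift or turn number may pass 1 either way. Input that does not fit is refused with a message, and nothing moves.
- arm.observe(): the state, without advancing time (a new reading comes with each control period).
- arm.camera(name): name is "scene" or "top" or "wrist"; returns the picture (400x640x3 uint8, red, green, blue); there is no depth.
- arm.get_calibration(name): a dict with "fx", "fy", "cx", "cy" (pixels), "extrinsics" (4x4, takes a point from world to camera coordinates). Camera axes: x right, y down, z forward; pixel columns grow to the right and rows downward; lengths in m; the calibration is good to about 2 mm. A picture is of the moment at which its call begins: read the wrist's pose just before it. get_calibration takes no time and is no camera call; for the wrist camera it gives the pose at the moment of the call.
- arm.sign_off(): hands the job in; it is judged then, once.
The state is a dict: "time": time; "joint_positions": joint angles; "joint_velocities": joint speeds; "tau": joint torques, N m; "position": TCP position; "orientation": TCP orientation; "force": force on the tool from outside, world axes, zero at the start; "wrist_torque": the same for the moment, N m; "opening": finger opening in m; "grasp_force": force on a finger pad.
Only numpy, scipy, OpenCV 4.12 (cv2) and the standard library are available. Lean on these libraries where they do the work, as an engineer would, in place of code of your own. Each camera call takes 0.05 s, during which the arm holds its last target. There are 200 camera calls.

### The job

Check that the square-pan kitchen scale moves freely: with the fingertips, press its thumb pad (the raised disc on the pan's near corner) down until the pointer at the other end stands level with the marker tab on its scale strip, without driving the pointer past the tab, keep it there for about a second, then let the pan come back up to rest and move clear. Do not lift or shift the scale or its marker, and leave the round-pan scale and everything else on the table alone.

Things in the scene. Friction and masses are not known exactly. Their poses are not given: they have to be found in the camera images.
- square_scale: loose kitchen scale, about 3.5 kg; white square pan 160 x 160 mm, set cornerwise, top 69 mm up, rim 4 mm higher. Origin on the table under the pan's middle; x points from the thumb pad to the pointer (away from the robot, within 0.5 rad), z up. Pan tilts about a bar along y, 66 mm up. Base 28 mm high. White scale strip, 30 mm wide, 128 mm high, beside the pointer (+y side)
- square_pan (a joint): tilt of that scale's pan in rad: 0 at rest (level, held against its stop by the spring), grows as the thumb-pad corner is pressed down and the pointer rises, stop at 0.32. Pressing the pad straight down takes about 2.5 N to start and about 10 N at 0.22 rad; it springs back to 0 by itself when let go
- square_pad (a point): centre of the top of the thumb pad, a plain dark steel disc 30 mm across, raised 5 mm above the pan, at the pan's near end, 78 mm from the tilting axis. At rest its top is 74 mm above the table. It moves with the pan: it sinks by about 78 mm x sin(tilt)
- square_pointer (a point): tip of the pointer, a dark steel bar 10 mm wide and 4 mm thick sticking out of the pan's far end, 150 mm from the tilting axis; at rest 66 mm above the table; rises by 150 mm x sin(tilt), that is 1.92 mm for each mm that the pad sinks
- square_marker (a point): the marker, a dark steel tab 10 mm high clamped on the scale strip, its end 8 mm beside the pointer's path; this point is in the pointer's path at the height of the tab's middle, 78 to 100 mm above the table (12 to 34 mm above the resting pointer). It must not be shifted
- round_scale: loose kitchen scale, about 3.5 kg; white round pan 200 mm across, top 69 mm up. Origin on the table under the pan's middle; x points from the thumb pad to the pointer (away from the robot, within 0.5 rad), z up. Pan tilts about a bar along y, 66 mm up. Base 28 mm high. White scale strip, 30 mm wide, 128 mm high, beside the pointer (+y side)
- round_pan (a joint): tilt of that scale's pan in rad: 0 at rest (level, held against its stop by the spring), grows as the thumb-pad corner is pressed down and the pointer rises, stop at 0.32. Pressing the pad straight down takes about 2.5 N to start and about 10 N at 0.22 rad; it springs back to 0 by itself when let go
- round_pad (a point): centre of the top of the thumb pad, a plain dark steel disc 30 mm across, raised 5 mm above the pan, at the pan's near end, 78 mm from the tilting axis. At rest its top is 74 mm above the table. It moves with the pan: it sinks by about 78 mm x sin(tilt)
- round_pointer (a point): tip of the pointer, a dark steel bar 10 mm wide and 4 mm thick sticking out of the pan's far end, 150 mm from the tilting axis; at rest 66 mm above the table; rises by 150 mm x sin(tilt), that is 1.92 mm for each mm that the pad sinks
- round_marker (a point): the marker, a dark steel tab 10 mm high clamped on the scale strip, its end 8 mm beside the pointer's path; this point is in the pointer's path at the height of the tab's middle, 78 to 100 mm above the table (12 to 34 mm above the resting pointer). It must not be shifted
- mug: white enamel mug, 72 mm wide, 80 mm tall, one handle; stands between the scales; origin at the centre of its underside
- jar: amber glass jar with a metal cap, 64 mm wide, 100 mm tall; stands between the scales; origin at the centre of its underside
- spoon: steel spoon lying flat near the robot; origin under its middle
- bottle: green glass bottle, 64 mm wide, 170 mm tall, at the left side; origin at the centre of its underside
- shaker: white ceramic salt shaker, 48 mm wide, 75 mm tall, at the right side; origin at the centre of its underside

How it is judged (in metres and radians):
On the way:
1. fingertips press the square pan at its thumb pad (tool point within 30 mm of it in plan) and keep the pointer tip within 5 mm of the height of the marker middle for half a second (z of square_pointer in the frame of square_marker between -0.005 and 0.005 m and contact force between the fingers and square_scale above 0.5 N and horizontal distance between the grasp point and square_pad below 0.03 m and value of joint square_pan above 0.04 rad), for 0.5 s.
At the end, for the whole second after the job is handed in: the square pan is back at rest (tilt below 0.015 rad), both scales stand upright within 15 mm of where they were, the round pan is at rest and every other thing is within 25 mm of where it was (value of joint each of square_pan, round_pan below 0.015 rad and distance of each of square_scale, round_scale from where it was at the start of the episode below 0.015 m and angle between each of square_scale, round_scale's own z axis and vertical below 0.03 rad and linear speed of square_scale below 0.01 m/s and distance of each of mug, jar, spoon, bottle, shaker from where it was at the start of the episode below 0.025 m); the robot touches nothing.
It fails at once if the pointer is driven past the marker tab (its tip more than 10 mm above the tab's middle) (z of square_pointer in the frame of square_marker above 0.01 m).
It fails at once if the round pan is pressed (tilt above 0.04 rad) (value of joint round_pan above 0.04 rad).
It fails at once if a scale is lifted 8 mm or shifted 15 mm (height (world z) of any of square_scale, round_scale above 0.008 m or distance of any of square_scale, round_scale from where it was at the start of the episode above 0.015 m).
It fails at once if the marker is shifted by more than 15 mm (distance of square_marker from where it was at the start of the episode above 0.015 m).
It fails at once if a bystander is moved by more than 25 mm (distance of any of mug, jar, spoon, bottle, shaker from where it was at the start of the episode above 0.025 m).
It also fails if it takes over 35 s, if anything falls off the work surface, if the arm or the gripper's body presses on something with over 40 N, if the wrist force passes 120 N, or if a joint passes its speed limit or range.

## Working session

There is one attempt and no reset: what is moved stays moved. The work goes in short steps, Python scripts to look and compute and a tool call to move; the robot and the scene stay as the last step left them, time stands still between calls to the robot, and variables do not carry over. Pictures are saved under pics/ and viewed, at most 10 in all, crops included, and the job is handed in when it is done.

```bash
mkdir -p pics
```

Run:
```python
from rig import arm
import cv2,numpy as np
s=arm.observe();print(s['time'],s['position'],s['orientation'],s['force'])
for n in("scene","top"):
    cv2.imwrite(f"pics/{n}0.png",arm.camera(n)[:,:,::-1]);c=arm.get_calibration(n);print(n,c['fx'],c['cx'],c['cy'],np.round(c['extrinsics'],3).tolist())
```

```text
0.0 [ 0.14477221 -0.63306631  0.2321862 ] [[ 9.74834775e-01  2.22928375e-01 -3.19662874e-04]
 [ 2.22928560e-01 -9.74832683e-01  2.02405579e-03]
 [ 1.39601650e-04 -2.04438195e-03 -9.99997901e-01]] [1.16454227 1.01938318 0.28076384]
scene 376.36293551995016 316.70160665644926 198.56969595489124 [[0.698, 0.716, -0.007, -0.404], [0.483, -0.478, -0.734, -0.221], [-0.529, 0.509, -0.679, 1.506], [0.0, 0.0, 0.0, 1.0]]
top 416.751173706822 314.442115569868 195.99987155110975 [[-0.025, -1.0, -0.014, 0.022], [-0.993, 0.027, -0.114, 0.554], [0.114, 0.011, -0.993, 1.218], [0.0, 0.0, 0.0, 1.0]]
```

View pics/scene0.png

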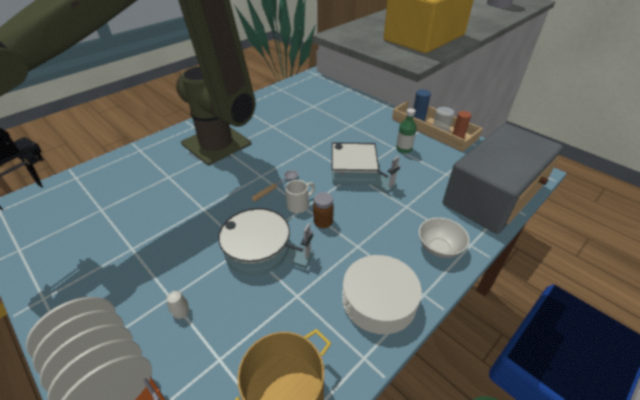

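View pics/top0.png

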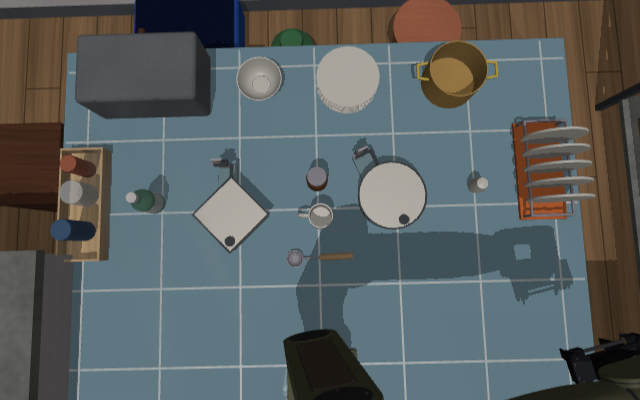

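The scene view shows the square scale at about (355,158), with its strip near (392,175). The top view shows its pad at (230,241), pan centre (230,213), pointer around (232,165) and tab/strip around (218,162).

Create h.py:
```python
from rig import arm
import numpy as np,cv2
def ray(c,p):
    E=c['extrinsics'];R,t=E[:3,:3],E[:3,3]
    return -R.T@t, R.T@np.array([(p[0]-c['cx'])/c['fx'],(p[1]-c['cy'])/c['fy'],1])
def onz(c,p,z):
    o,d=ray(c,p);return o+d*(z-o[2])/d[2]
def proj(c,X):
    q=c['extrinsics'][:3,:3]@X+c['extrinsics'][:3,3];return np.array([c['fx']*q[0]/q[2]+c['cx'],c['fy']*q[1]/q[2]+c['cy']])
def tri(c1,p1,c2,p2):
    o,d=ray(c1,p1);e,f=ray(c2,p2)
    s,t=np.linalg.lstsq(np.c_[d,-f],e-o,rcond=None)[0];a,b=o+s*d,e+t*f
    return (a+b)/2,np.linalg.norm(a-b)
```

Run:
```python
from h import *
im=cv2.imread('pics/top0.png');g=cv2.cvtColor(im,cv2.COLOR_BGR2GRAY);c=arm.get_calibration('top')
sub=(g[225:255,215:245]<90).astype('uint8')
n,l,st,ce=cv2.connectedComponentsWithStats(sub)
for i in range(1,n): print(st[i],ce[i]+[215,225])
i=1+np.argmax(st[1:,4]);pad=onz(c,ce[i]+[215,225],.074);print('pad',pad)
w=((im.min(2)>150)).astype('uint8');w[:,:190]=0;w[:,272:]=0;w[:172]=0;w[256:]=0
ct=max(cv2.findContours(w,0,2)[0],key=cv2.contourArea);r=cv2.minAreaRect(ct);print(r)
m=onz(c,r[0],.073);print('mid',m,[np.linalg.norm(onz(c,a,.073)-onz(c,b,.073)) for a,b in zip(cv2.boxPoints(r),np.roll(cv2.boxPoints(r),1,0))])
print('corner', [onz(c,a,.073).round(3) for a in cv2.boxPoints(r)])
v=m-pad;print(v,np.hypot(v[0],v[1]),np.degrees(np.arctan2(v[1],v[0])))
cw=arm.get_calibration('wrist');s=arm.observe();R=s['orientation'];E=cw['extrinsics']
print('wristcam in tool',R.T@(-E[:3,:3].T@E[:3,3]-s['position']),(E[:3,:3]@R).T.round(3),cw['fx'])
a=cv2.resize(im[145:260,185:275],None,fx=4,fy=4,interpolation=2)
b=cv2.resize(cv2.imread('pics/scene0.png')[135:200,320:410],None,fx=6,fy=6,interpolation=2)
b=np.vstack([b,np.zeros((max(0,a.shape[0]-b.shape[0]),b.shape[1],3),'uint8')])[:a.shape[0]]
b=b[:,:440]if b.shape[1]<440 else b
o=np.hstack([a,b])[:, :800] if a.shape[1]+b.shape[1]<=900 else None
o=np.hstack([a,b[:,100:]]);print(o.shape);cv2.imwrite('pics/z1.png',o)
```

```text
[10 11 10 10 76] [229.42105263 240.72368421]
[ 0 12 30 17 88] [230.77272727 244.875     ]
pad [0.41472758 0.25089556 0.074     ]
((230.00001525878906, 214.0), (49.497474670410156, 50.91168212890625), 45.0)
mid [0.5035409  0.25313608 0.073     ] [np.float64(0.14466323909867074), np.float64(0.14666951467808717), np.float64(0.14592344259379267), np.float64(0.14510131245491834)]
corner [array([0.505, 0.356, 0.073]), array([0.607, 0.251, 0.073]), array([0.502, 0.15 , 0.073]), array([0.402, 0.255, 0.073])]
[ 0.08881332  0.00224052 -0.001     ] 0.08884157868799396 1.4451098119292782
wristcam in tool [ 0.07223021  0.00033396 -0.15129199] [[ 0.    -0.966 -0.257]
 [ 1.     0.    -0.   ]
 [ 0.    -0.257  0.966]] 329.78350503247617
(460, 800, 3)
```

View pics/z1.png

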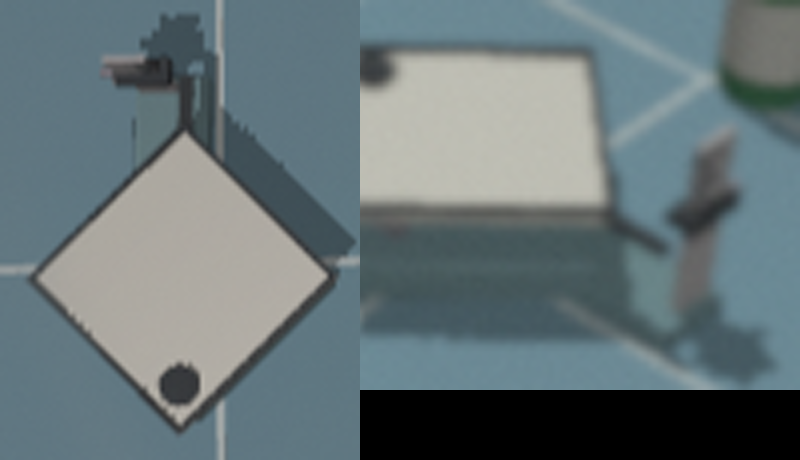

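Units first: shifts go in shares of 750 mm and turns go in shares of 90 degrees. So 0.32 m / 0.75 = 0.4267, -0.27 m / 0.75 = -0.36.

Request:
shift_gripper(plan=[{"pos": [0.4267, -0.36, -0.0267]}, {"pos": [0.4267, -0.36, -0.0267]}, {"pos": [0.4267, -0.36, -0.0267]}, {"pos": [0.4267, -0.36, -0.0267]}, {"pos": [0.4267, -0.36, -0.0267]}, {"pos": [0.4267, -0.36, -0.0267]}, {"pos": [0.4267, -0.36, -0.0267]}, {"pos": [0.4267, -0.36, -0.0267]}], finger_gap=0, squeeze=10)

```text
time: 1.1
position: [0.3978, -0.297, 0.2533]
orientation: [[0.974, 0.228, 0.0], [0.228, -0.974, 0.0], [0.0, -0.0, -1.0]]
force: [-0.8, -0.3, -0.2]
opening: 0.0205
grasp_force: 0.0
```

Request:
shift_gripper(plan=[{"pos": [0.1333, -0.72, -0.0267]}, {"pos": [0.1333, -0.72, -0.0267]}, {"pos": [0.1333, -0.72, -0.0267]}, {"pos": [0.1333, -0.72, -0.0267]}, {"pos": [0.1333, -0.72, -0.0267]}, {"pos": [0.1333, -0.72, -0.0267]}, {"pos": [0.1333, -0.72, -0.0267]}, {"pos": [0.1333, -0.72, -0.0267]}, {"pos": [0.1333, -0.72, -0.0267]}, {"pos": [0.1333, -0.72, -0.0267]}])

```text
time: 2.35
position: [0.3735, 0.2512, 0.273]
orientation: [[0.974, 0.227, -0.001], [0.227, -0.974, -0.001], [-0.001, 0.0, -1.0]]
force: [-0.6, -1.4, -0.6]
opening: 0.0004
grasp_force: 0.0
```

To row units: 0.075 m / 0.75 = 0.1, 0.023 m / 0.75 = 0.0307, 39.8 degrees / 90 = 0.4422.

Request:
shift_gripper(plan=[{"pos": [0.1, 0.024, 0.0307], "turn_vec": [-0.0511, 0.4422, 0.1411]}, {"pos": [0.1, 0.024, 0.0307], "turn_vec": [-0.0511, 0.4422, 0.1411]}, {"pos": [0.1, 0.024, 0.0307], "turn_vec": [-0.0511, 0.4422, 0.1411]}, {"pos": [0.1, 0.024, 0.0307], "turn_vec": [-0.0511, 0.4422, 0.1411]}, {"pos": [0.1, 0.024, 0.0307], "turn_vec": [-0.0511, 0.4422, 0.1411]}, {"pos": [0.1, 0.024, 0.0307], "turn_vec": [-0.0511, 0.4422, 0.1411]}, {"pos": [0.1, 0.024, 0.0307], "turn_vec": [-0.0511, 0.4422, 0.1411]}])

```text
time: 3.22
position: [0.4522, 0.2484, 0.252]
orientation: [[0.766, -0.008, 0.643], [-0.006, -1.0, -0.004], [0.643, -0.001, -0.766]]
force: [0.3, -0.6, 1.1]
opening: 0.0006
grasp_force: 0.0
```

Run:
```python
from h import *
import pickle
c=arm.get_calibration('wrist');im=arm.camera('wrist')[:,:,::-1];cv2.imwrite('pics/w1.png',im);pickle.dump(c,open('w1.pkl','wb'))
```

```text
(no output)
```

View pics/w1.png

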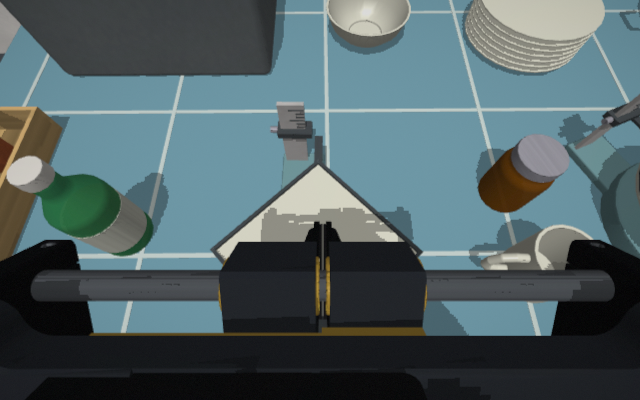

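The wrist view shows the tab at about (293,130) on the ruled strip, and the pointer around (320,150). I'll take a lower second view from close to the pressing pose.

To row units: -0.115 m / 0.75 = -0.1533, 0.056 m / 0.75 = 0.0747, 8 degrees / 90 = 0.0889.

Request:
shift_gripper(plan=[{"pos": [-0.1533, -0.0027, 0.0747], "turn_vec": [0, 0.0889, 0]}, {"pos": [-0.1533, -0.0027, 0.0747], "turn_vec": [0, 0.0889, 0]}, {"pos": [-0.1533, -0.0027, 0.0747], "turn_vec": [0, 0.0889, 0]}, {"pos": [-0.1533, -0.0027, 0.0747], "turn_vec": [0, 0.0889, 0]}])

```text
time: 3.78
position: [0.4003, 0.2487, 0.1379]
orientation: [[0.672, -0.003, 0.741], [-0.003, -1.0, -0.001], [0.741, -0.001, -0.672]]
force: [0.6, 0.8, -0.8]
opening: 0.0003
grasp_force: 0.0
```

Run:
```python
from h import *
import pickle
c=arm.get_calibration('wrist');im=arm.camera('wrist')[:,:,::-1];cv2.imwrite('pics/w2.png',im);pickle.dump(c,open('w2.pkl','wb'))
t=np.array([.633,.255,.08])
o=[]
for n,m in(('w1',cv2.imread('pics/w1.png')),('w2',im)):
    cc=pickle.load(open(n+'.pkl','rb'));u,v=proj(cc,t).astype(int);x0=min(max(u-40,0),560);y0=min(max(v-35,0),330);print(n,x0,y0)
    o.append(cv2.resize(m[y0:y0+70,x0:x0+80],None,fx=5,fy=5,interpolation=0))
cv2.imwrite('pics/z2.png',np.hstack(o));print(arm.observe()['joint_positions'])
```

```text
w1 275 109
w2 275 30
[ 41.81119002 -30.09441722 144.45198254 -52.30771244  38.71811663
 166.51209346]
```

View pics/z2.png

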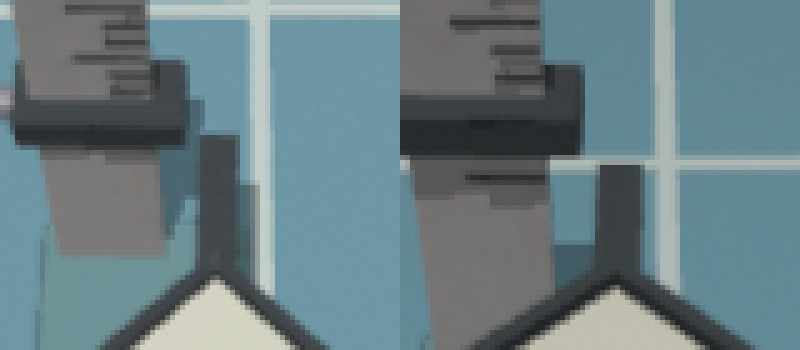

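View pics/w2.png

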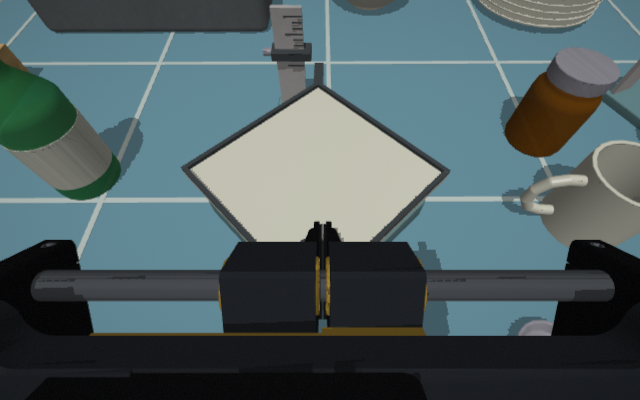

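Run:
```python
from h import *
import pickle
a,b=[pickle.load(open(n,'rb'))for n in('w1.pkl','w2.pkl')]
for n,p,q in(('tabFrontTop',(312.2,133.8),(311.3,54)),('tabFrontBot',(312.2,138.2),(311.3,61)),('tabBackTop',(312.2,121.2),(311.3,43)),('tip',(318.8,136),(318.8,63)),('pancorner',(318,164),(318,87))):
    p=np.array(p)-.5;q=np.array(q)-.5
    X,e=tri(a,p,b,q);print(n,X.round(4),round(e,4))
for n,c,p in(('w1',a,(318.3,135.5)),('w2',b,(318.3,62.5))):print('tip@.068',onz(c,p,.068).round(4))
t=np.array([onz(a,(318.3,135.5),.068),onz(b,(318.3,62.5),.068)]).mean(0)
# gradient sizes: tab front face height at that x
for n,c,top,bot in(('w1',a,(311.7,133.3),(311.7,137.7)),('w2',b,(310.8,53.5),(310.8,60.5))):
    for x in(t[0]-.012,t[0]-.006,t[0]):
        z=[]
        for p in(top,bot):
            o,d=ray(c,p);X=o+d*(x-o[0])/d[0];z.append(X[2])
        print(n,round(x,4),np.round(z,4),'y',X[1].round(4))
```

```text
tabFrontTop [0.6466 0.2597 0.084 ] 0.0001
tabFrontBot [0.6454 0.2599 0.0766] 0.0001
tabBackTop [0.6649 0.2599 0.0848] 0.0003
tip [0.6552 0.252  0.0672] 0.0004
pancorner [0.6131 0.2529 0.0691] 0.0
tip@.068 [0.6547 0.2518 0.068 ]
tip@.068 [0.6541 0.2522 0.068 ]
w1 0.6424 [0.09   0.0809] y 0.2597
w1 0.6484 [0.0816 0.0723] y 0.26
w1 0.6544 [0.0732 0.0637] y 0.2603
w2 0.6424 [0.0869 0.0787] y 0.2599
w2 0.6484 [0.0828 0.0745] y 0.2601
w2 0.6544 [0.0788 0.0703] y 0.2603
```

The two views triangulate consistently. The pointer tip is at (0.655, 0.252), with its top at 67–68 mm as expected. The tab spans about 75.5–84 mm, so its middle is near 80 mm. That means the pointer must rise about 14 mm and the pad sink about 7 mm. In the top view, the blob picked for the pad was actually shadow. The real pad blob at (229.4,240.7) gives roughly (0.426, 0.253), which is 78 mm from the axis as expected. Joint 6 is near its limit, so I'll yaw by +12° while moving to hover.

To row units: 0.036 m / 0.75 = 0.048, -0.0115 m / 0.75 = -0.0153, 8.9 degrees / 90 = 0.0989.

Request:
shift_gripper(plan=[{"pos": [-0.0153, -0.004, 0.048], "turn_vec": [0.0989, 0, -0.09]}, {"pos": [-0.0153, -0.004, 0.048], "turn_vec": [0.0989, 0, -0.09]}, {"pos": [-0.0153, -0.004, 0.048], "turn_vec": [0.0989, 0, -0.09]}, {"pos": [-0.0153, -0.004, 0.048], "turn_vec": [0.0989, 0, -0.09]}])

```text
time: 4.32
position: [0.4201, 0.2521, 0.1068]
orientation: [[0.655, 0.205, 0.727], [0.136, -0.979, 0.154], [0.743, -0.002, -0.669]]
force: [-0.6, 0.5, 0.9]
opening: 0.0002
grasp_force: 0.0
```

Run:
```python
from h import *
s=arm.observe();print(s['joint_positions'].round(1),s['force'],s['orientation'].round(3).tolist())
print('pad',onz(arm.get_calibration('top'),(229.4,240.7),.074))
print(proj(arm.get_calibration('wrist'),np.array([.65,.256,.08])))
im=arm.camera('top')[:,:,::-1]
```

```text
[ 33.4 -28.8 147.3 -46.4  22.  149.2] [-0.60967017  0.49367302  0.91916393] [[0.655, 0.205, 0.727], [0.136, -0.979, 0.154], [0.743, -0.002, -0.669]]
pad [0.4267321  0.25481666 0.074     ]
[368.19771469  41.47371806]
```

To row units: -0.006 m / 0.75 = -0.008, 0.0054 m / 0.75 = 0.0072, -4.5 degrees / 90 = -0.05.

Request:
shift_gripper(plan=[{"pos": [-0.008, 0, 0.0072], "turn_vec": [-0.05, 0, 0.0444]}, {"pos": [-0.008, 0, 0.0072], "turn_vec": [-0.05, 0, 0.0444]}])

```text
time: 4.62
position: [0.4181, 0.2526, 0.096]
orientation: [[0.669, 0.105, 0.736], [0.072, -0.994, 0.077], [0.74, 0.001, -0.672]]
force: [-0.2, 0.7, 0.1]
opening: 0.0004
grasp_force: 0.0
```

Run:
```python
from h import *
s=arm.observe();print(s['joint_positions'].round(1),s['force'],s['orientation'].round(3).tolist())
print(proj(arm.get_calibration('wrist'),np.array([.65,.256,.08])))
```

```text
[ 37.1 -24.8 146.  -57.2  27.1 166.2] [-0.18487094  0.70281543  0.0839682 ] [[0.669, 0.105, 0.736], [0.072, -0.994, 0.077], [0.74, 0.001, -0.672]]
[344.88746198  26.30685598]
```

To row units: -8 degrees / 90 = -0.0889.

Request:
shift_gripper(plan=[{"turn_vec": [0, 0, -0.0889]}, {"turn_vec": [0, 0, -0.0889]}])

```text
time: 4.88
position: [0.4182, 0.2517, 0.096]
orientation: [[0.648, 0.195, 0.736], [0.207, -0.975, 0.076], [0.733, 0.103, -0.672]]
force: [-0.3, -0.7, -0.5]
opening: 0.0005
grasp_force: 0.0
```

Create look.py:
```python
from h import *
import sys,pickle
s=arm.observe();c=arm.get_calibration('wrist');im=arm.camera('wrist')[:,:,::-1];n=sys.argv[1]
cv2.imwrite(f'pics/{n}.png',im);pickle.dump(c,open(n+'.pkl','wb'))
print(s['joint_positions'].round(1),s['force'].round(1),s['position'].round(4),s['orientation'].round(3).tolist());u,v=proj(c,np.array([.65,.256,.08]));print(u,v)
x0=int(u)-45;y0=max(int(v)-35,0);print(x0,y0);cv2.imwrite(f'pics/{n}z.png',cv2.resize(im[y0:y0+80,x0:x0+90],None,fx=6,fy=6,interpolation=0))
```

```bash
python3 look.py a1
```

```text
[ 37.  -24.9 146.1 -57.1  27.1 158.2] [-0.3 -0.7 -0.5] [0.4182 0.2517 0.096 ] [[0.648, 0.195, 0.736], [0.207, -0.975, 0.076], [0.733, 0.103, -0.672]]
364.67924782026375 31.1578345767511
319 0
```

View pics/a1z.png

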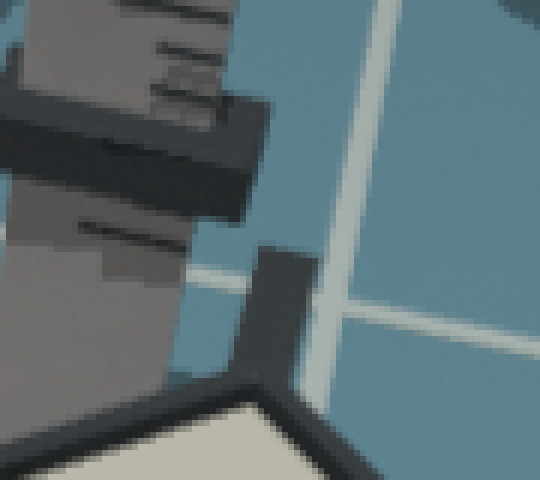

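The crop shows the tab's front face at its right edge between about (361,29.3) and (359,37). The resting pointer tip is at about (367,41.5). Descending.

To row units: -0.0029 m / 0.75 = -0.0039, 0.0027 m / 0.75 = 0.0036.

Request:
shift_gripper(plan=[{"pos": [-0.002, -0.0003, 0.0017]}, {"pos": [-0.0039, -0.0005, 0.0036]}, {"pos": [-0.0039, -0.0005, 0.0036]}])

```text
time: 5.3
position: [0.4183, 0.2515, 0.0919]
orientation: [[0.648, 0.194, 0.737], [0.207, -0.975, 0.076], [0.733, 0.103, -0.672]]
force: [-2.6, 0.0, 3.6]
opening: 0.0002
grasp_force: 1.9
```

Run:
```python
from h import *
import pickle
w=[pickle.load(open(n+'.pkl','rb'))for n in('w1','w2','a1')]
for i in(0,):
  print('top',tri(w[0],(311.7,133.3),w[2],(360.5,28.8)),'bot',tri(w[0],(311.7,137.7),w[2],(358.5,36.5)),'tip',tri(w[0],(318.3,135.5),w[2],(366.5,41)))
s=arm.observe();print(s['force'],s['joint_positions'].round(1))
```

```text
top (array([0.64754107, 0.25993632, 0.08274969]), np.float64(0.0004806381530030103)) bot (array([0.64559065, 0.26018588, 0.07632878]), np.float64(0.0006206272550068317)) tip (array([0.65444918, 0.25205157, 0.06830776]), np.float64(0.0004418878399914116))
[-2.56990318  0.0210127   3.61023251] [ 37.  -24.3 146.2 -58.4  26.7 159.5]
```

To row units: -0.0026 m / 0.75 = -0.0035, 0.0024 m / 0.75 = 0.0032.

Request:
shift_gripper(plan=[{"pos": [-0.0017, -0.0003, 0.0016]}, {"pos": [-0.0035, -0.0005, 0.0032]}, {"pos": [-0.0035, -0.0005, 0.0032]}])

```text
time: 5.68
position: [0.4183, 0.2515, 0.0882]
orientation: [[0.648, 0.195, 0.736], [0.207, -0.975, 0.076], [0.733, 0.103, -0.672]]
force: [-3.2, 0.8, 4.8]
opening: 0.0003
grasp_force: 2.7
```

```bash
python3 look.py a2
```

```text
[ 37.  -23.7 146.2 -59.4  26.4 160.7] [-3.2  0.8  4.8] [0.4183 0.2515 0.0882] [[0.648, 0.195, 0.736], [0.207, -0.975, 0.076], [0.733, 0.103, -0.672]]
366.2164659387592 22.973022835538302
321 0
```

View pics/a2z.png

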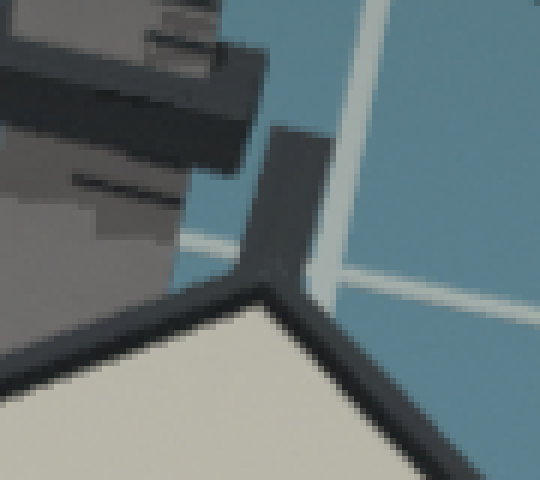

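The pointer has risen. Its tip is now at about (371,21.7), and the tab's front face runs from about (363,21) to (360.5,29).

Run:
```python
from h import *
import pickle
a1,a2=[pickle.load(open(n+'.pkl','rb'))for n in('a1','a2')]
def z(c,p,x):
    o,d=ray(c,p);return (o+d*(x-o[0])/d[0])[2]
print('rest tip top',z(a1,(366.5,41),.6543),'pressed',z(a2,(370.5,21.2),.6538))
for c,t,b in((a1,(360.5,28.8),(358.5,36.5)),(a2,(362.5,20.7),(360,28.5))):print('tab',[round(z(c,q,.6465),4)for q in(t,b)])
```

```text
rest tip top 0.06840766203756463 pressed 0.0803157090438584
tab [np.float64(0.0834), np.float64(0.0758)]
tab [np.float64(0.0832), np.float64(0.0758)]
```

The pointer's centre is at about 78 mm and the tab's middle at about 79.5–80 mm. I'll press 0.8 mm further and hold.

To row units: -0.0006 m / 0.75 = -0.0008, 0.0005 m / 0.75 = 0.0007.

Request:
shift_gripper(plan=[{"pos": [-0.0008, -0.0001, 0.0007]}, {"pos": [-0.0008, -0.0001, 0.0007]}, {"pos": [-0.0008, -0.0001, 0.0007]}, {"pos": [-0.0008, -0.0001, 0.0007]}, {"pos": [-0.0008, -0.0001, 0.0007]}, {"pos": [-0.0008, -0.0001, 0.0007]}, {"pos": [-0.0008, -0.0001, 0.0007]}, {"pos": [-0.0008, -0.0001, 0.0007]}, {"pos": [-0.0008, -0.0001, 0.0007]}, {"pos": [-0.0008, -0.0001, 0.0007]}])

```text
time: 6.98
position: [0.4183, 0.2515, 0.0876]
orientation: [[0.648, 0.194, 0.737], [0.207, -0.975, 0.076], [0.733, 0.103, -0.672]]
force: [-3.9, 0.4, 5.8]
opening: 0.0002
grasp_force: 2.8
```

```bash
python3 look.py a3
```

```text
[ 37.  -23.6 146.3 -59.7  26.4 161. ] [-3.9  0.4  5.8] [0.4183 0.2515 0.0876] [[0.648, 0.194, 0.737], [0.207, -0.975, 0.076], [0.733, 0.103, -0.672]]
366.3335755412727 22.355745255421937
321 0
```

View pics/a3z.png

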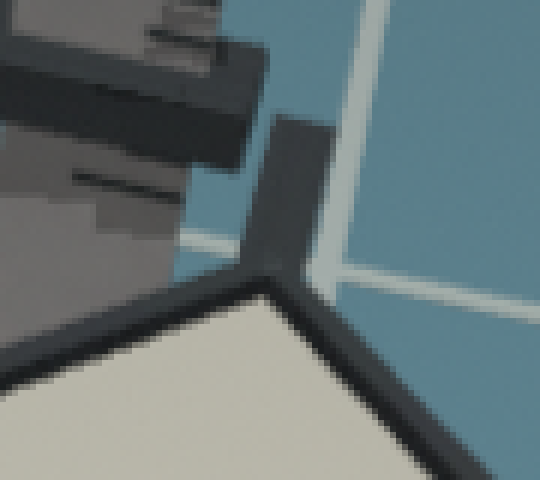

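The tip is now at about row 20, level with the tab at about 79.5 mm, and it was held for 1.25 s. Releasing straight up.

To row units: 0.07 m / 0.75 = 0.0933, 0.0026 m / 0.75 = 0.0035.

Request:
shift_gripper(plan=[{"pos": [0.0027, 0.0004, -0.0024]}, {"pos": [0.0053, 0.0008, -0.0049]}, {"pos": [0.008, 0.0012, -0.0073]}, {"pos": [0.012, 0.0017, -0.0107]}, {"pos": [0.024, 0.0035, -0.0227]}, {"pos": [0.0533, 0.0075, -0.0493]}, {"pos": [0.0933, 0.0133, -0.0853]}, {"pos": [0.0933, 0.0133, -0.0853]}, {"pos": [0.0933, 0.0133, -0.0853]}, {"pos": [0.0933, 0.0133, -0.0853]}])

```text
time: 8.28
position: [0.4174, 0.2504, 0.1801]
orientation: [[0.651, 0.194, 0.734], [0.208, -0.975, 0.073], [0.73, 0.105, -0.675]]
force: [-0.0, 0.3, 0.2]
opening: 0.0004
grasp_force: 0.0
```

Run:
```python
from h import *
s=arm.observe();print(s['force'],s['joint_positions'].round(1))
for n in('top','scene'):
    im=arm.camera(n)[:,:,::-1];cv2.imwrite(f'pics/{n}9.png',im)
a=cv2.imread('pics/top9.png');b=cv2.imread('pics/scene9.png')
cv2.imwrite('pics/end.png',np.hstack([cv2.resize(a[140:270,120:320],None,fx=2,fy=2),cv2.resize(b[120:250,260:460],None,fx=2,fy=2)]))
```

```text
[-0.02311218  0.34481594  0.18870908] [ 37.  -34.8 142.8 -40.6  36.  138.8]
```

View pics/end.png

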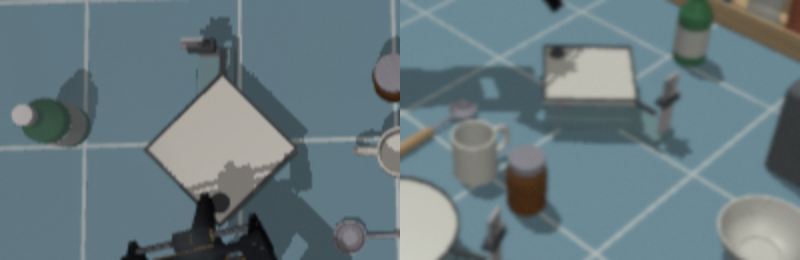

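The pan is level again, the scale and its neighbours are where they were, and the gripper is clear of everything. Handing in.

```bash
python3 -c "
from rig import arm
print(arm.sign_off())"
```

```text
the job is handed in; nothing more can be done
None
```

I pressed the square scale's thumb pad until the pointer was level with the marker tab (about 79.5 mm by camera) and held it for 1.25 s. I then let it up, with the pan looking level and nothing visibly moved in the last pictures, and handed the job in at about 8.4 s; no verdict was printed.

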